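# Park the microscope objectives by height

## Task

Line the four loose microscope objectives up by height on the parking rail, one standing nose up in the middle of each round rubber pad: the shortest on the pad next to the upright steel post, then taller and taller along the row, the tallest on the pad farthest from the post. Never let an objective tip over, and leave the blue-capped glass vial standing where it is.

Things in the scene. Friction and masses are not known exactly. Their poses are not given: they have to be found in the camera images.
- objective_44_center (a point): Centre (on the axis, half-way up) of the shortest of four loose microscope objectives: 44 mm tall, about 120 g, standing nose up on the table. Black foot ring 32 mm across, 6 mm high; silver barrel 31 mm across up to 36 mm; then a steel nose tapering to 25 mm across (the taller, the narrower). z axis up along it.
- objective_56_center (a point): Centre (on the axis, half-way up) of the second shortest of four loose microscope objectives: 56 mm tall, about 144 g, standing nose up on the table. Black foot ring 32 mm across, 6 mm high; silver barrel 31 mm across up to 44 mm; then a steel nose tapering to 19 mm across (the taller, the narrower). z axis up along it.
- objective_68_center (a point): Centre (on the axis, half-way up) of the second tallest of four loose microscope objectives: 68 mm tall, about 168 g, standing nose up on the table. Black foot ring 32 mm across, 6 mm high; silver barrel 31 mm across up to 51 mm; then a steel nose tapering to 13 mm across (the taller, the narrower). z axis up along it.
- objective_80_center (a point): Centre (on the axis, half-way up) of the tallest of four loose microscope objectives: 80 mm tall, about 192 g, standing nose up on the table. Black foot ring 32 mm across, 6 mm high; silver barrel 31 mm across up to 58 mm; then a steel nose tapering to 8 mm across (the taller, the narrower). z axis up along it.
- pad_a: One of four identical dark rubber pads, round, 50 mm across, 4 mm thick, fixed in a row 70 mm apart on the parking rail, a low aluminium bar (390 x 60 mm, 16 mm high) fixed on the table. Origin: centre of its underside, on the rail; its top is 20 mm above the table. x axis along the rail. The letters do not tell the order along the rail (shuffled).
- pad_b: One of four identical dark rubber pads, round, 50 mm across, 4 mm thick, fixed in a row 70 mm apart on the parking rail, a low aluminium bar (390 x 60 mm, 16 mm high) fixed on the table. Origin: centre of its underside, on the rail; its top is 20 mm above the table. x axis along the rail. The letters do not tell the order along the rail (shuffled).
- pad_c: One of four identical dark rubber pads, round, 50 mm across, 4 mm thick, fixed in a row 70 mm apart on the parking rail, a low aluminium bar (390 x 60 mm, 16 mm high) fixed on the table. Origin: centre of its underside, on the rail; its top is 20 mm above the table. x axis along the rail. The letters do not tell the order along the rail (shuffled).
- pad_d: One of four identical dark rubber pads, round, 50 mm across, 4 mm thick, fixed in a row 70 mm apart on the parking rail, a low aluminium bar (390 x 60 mm, 16 mm high) fixed on the table. Origin: centre of its underside, on the rail; its top is 20 mm above the table. x axis along the rail. The letters do not tell the order along the rail (shuffled).
- post: Upright steel post, 13 mm across, 40 mm tall (black collar, 28 mm across and 6 mm high, at its foot), fixed on the rail's centre line beyond one end of the row, either end; the other end has a low black block (26 x 50 x 12 mm) instead. Origin: centre of its foot, on the rail's top, 16 mm above the table. The pads' centres lie 65, 135, 205 and 275 mm from its axis.
- vial_center (a point): Centre, half-way up, of a bystander to be left standing: a loose glass vial 55 mm tall, 26 mm across, with a blue cap 29 mm across, among the objectives. Another loose bystander there, not listed, is a white plastic jar 38 mm across, 32 mm tall. Objectives, vial and jar start at least 75 mm apart, centre to centre.

How it is judged:
By the outcome, as a careful person would: the job done as asked, in the order asked, and still so for the second after the job is handed in, with the robot touching nothing.
It also fails if it takes over 120 s, if anything falls off the work surface, if the arm or the gripper's body presses on something with over 40 N, if the wrist force passes 120 N, or if a joint passes its speed limit or range.

## Robot

A 7-joint arm with a two-finger parallel gripper is mounted at the origin on the work surface. World frame = base frame: x ahead of the robot, y to its left, z up, the work surface at z = 0. Lengths are in mm, angles in rad, forces in N, time in s.
With the tool pointing down it reaches from about 400 to 875 mm from the base axis. Payload 4.4 kg.
Tool frame: the origin (TCP) lies midway between the tips of the shut fingers; the grasp point (between the pads) lies 19 mm behind it (ctrl.pinch_z is the distance from the TCP to the grasp point, in mm); z points along the fingers, y is the line along which they close (so a half turn about z gives the same grasp; the last joint's range is limited). The gripper opens to 85 mm and grips with 20 to 120 N. Pads are 22 mm wide; open, the fingers measure 114 mm over their backs; the gripper's body (76 mm by 85 mm) begins 54 mm behind the grasp point. The pads swing forward as they close: fully open they stand 13 mm farther back than shut.
Start: joints at [-0.066, 0.628, 0.038, 1.517, -0.027, 0.996, -0.02], TCP at [650.014, 0.027, 231.313] pointing down, gripper open.
Joint ranges: [-3.06, 3.06], [-0.37, 2.12], [-1.25, 1.32], [0.18, 2.47], [-1.1, 4.24], [0.23, 1.98], [-2.94, 2.94]. Speed limits (rad/s): [2.57, 2.57, 3.14, 3.14, 3.14, 3.14, 3.14].

## Interface

Orientations are given as [roll, pitch, yaw] about the fixed x, y, z axes, in that order (R = Rz(yaw) Ry(pitch) Rx(roll)).
In Python, from cell import read_state, cams, order, ctrl gives the robot as it stands.
- The arm moves only by the tool move_arm, never from a script. Its argument "targets" is text: rows parted by semicolons, each of 7 numbers parted by spaces: the gripper's target within -1 to 1 (fully open at 1, half-way at 0, shut at -1), then the shift along the tool's x, y, z in cm, then the turn, a rotation vector about the tool's x, y, z in degrees. A call has 1 to 5 rows; each row shifts and turns the commanded pose from where the row before left it, along the tool's axes as they then stand; what a row does not reach is not made up. A row lasts 1/12 s, in which the tool goes at most 41.7 mm and 7.16 degrees, less where a joint would pass 70% of its speed; a pose out of reach is approached as far as the arm can. A call with a gripper value outside its range is refused whole. The fingers move at their own pace and stop on an object; the grip force is fixed at half the most. Time passes only in rows, so rows that do not move let the fingers close. It gives the time, the measured TCP pose, the force, the opening and the grip force at its end, in the units of the state.
- read_state(): the state, without advancing time (a new reading comes with each control period).
- cams.get_image(name): name is "scene" or "side" or "wrist"; returns a dict with "color" (384x512x3 uint8, red, green, blue), "fovy" (degrees; the focal length in pixels is half the picture's height over the tangent of half this angle, whatever the lens; pixels are square), "cx", "cy" (the principal point, pixels), "rvec" (rotation vector, rad) and "tvec" (3), from world to camera coordinates, as OpenCV has them. Camera axes: x right, y down, z forward; pixel columns grow to the right and rows downward; lengths in mm; the calibration is good to about 2 mm. A picture is of the moment at which its call begins. There is no depth.
- order.finish_job(): hands the job in; it is judged then, once.
The state is a dict: "clock": time; "qpos": joint angles; "qd": joint speeds; "tau": joint torques, N m; "eef_pos": TCP position; "tool_rot": TCP orientation; "force": force on the tool from outside, world axes, zero at the start; "torque": the same for the moment, N m; "width": finger opening in mm; "gripper_force": force on a finger pad.
Only numpy, scipy, OpenCV 4.12 (cv2) and the standard library are available. Lean on these libraries where they do the work, as an engineer would, in place of code of your own. Each camera call takes 0.05 s, during which the arm holds its last target. There are 200 camera calls.

## Working session

There is one attempt and no reset: what is moved stays moved. The work goes in short steps, Python scripts to look and compute and a tool call to move; the robot and the scene stay as the last step left them, time stands still between calls to the robot, and variables do not carry over. Pictures are saved under pics/ and viewed, at most 15 in all, crops included, and the job is handed in when it is done.

Besides the shell and the picture viewer there is one more tool, called after "Request:" as name(argument=value, ...) on one line, values as JSON. move_arm: Moves the arm, as the interface text tells. Its arguments: {"type":"object","properties":{"targets":{"type":"string"}},"required":["targets"]}

```bash
mkdir -p pics; ls; python3 - <<'E'
from cell import read_state,cams,ctrl
import cv2
s=read_state();print({k:s[k] for k in('clock','eef_pos','tool_rot','width','force')},ctrl.pinch_z)
for n in('scene','side','wrist'):
    d=cams.get_image(n);cv2.imwrite(f'pics/{n}0.png',d['color'][:,:,::-1]);print(n,d['fovy'],d['cx'],d['cy'],d['rvec'],d['tvec'])
E
```

```text
pics
{'clock': 0.0, 'eef_pos': array([6.49396486e+02, 3.03382428e-02, 2.30411936e+02]), 'tool_rot': array([-3.13975824e+00, -5.14330337e-06,  1.57077147e+00]), 'width': 85.6661812495654, 'force': array([-0.88915258,  0.17850263,  0.82727071])} 18.700000000000003
scene 56.527452562962715 247.00838550321194 191.06308674430497 [ 1.51288055  2.32724931 -0.63894201] [ 225.88522521 -376.36989109 1213.52168723]
side 44.89340261068393 253.59124621074287 192.33342721795245 [ 0.6709792  -2.69016072  1.04223983] [490.68970899 239.9786521  873.32886788]
wrist 59.14371487921735 258.07651309538505 193.3035570035848 [-2.83041883e+00  1.88207597e-04  6.10974383e-04] [-650.20853391  -38.92129064  380.90179177]
```

View pics/scene0.png

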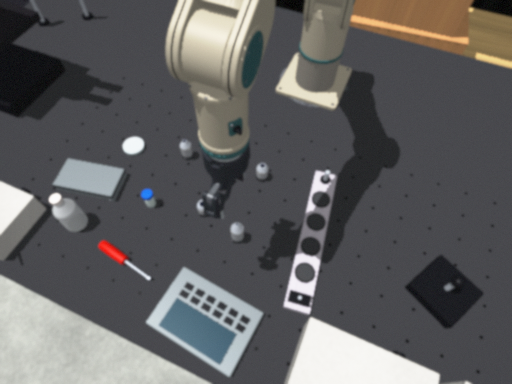

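View pics/side0.png

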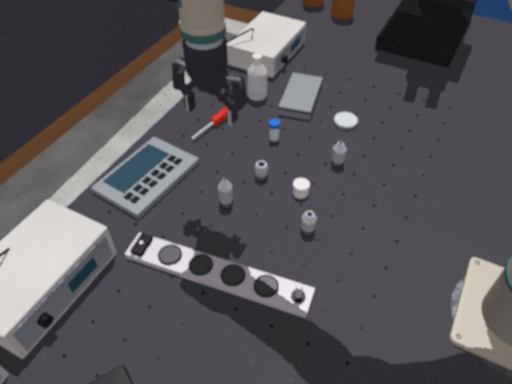

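View pics/wrist0.png

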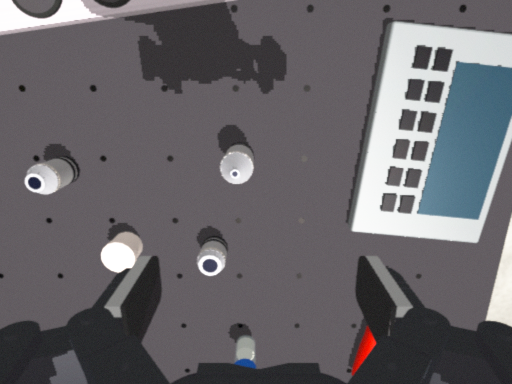

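The scene shows three objectives near the gripper and one farther off, at (186,147) in the scene view. The post is at the robot's end of the rail, at (298,295) in the side view. The vial is at (274,131) and the jar at (301,188), also in the side view. I'll enlarge crops for exact pixels.

```bash
python3 - <<'E'
import cv2,numpy as np
a=cv2.imread('pics/side0.png')
c=cv2.resize(a[110:245,200:360],None,fx=5,fy=4.4,interpolation=cv2.INTER_CUBIC) if 0 else cv2.resize(a[115:240,200:360],(800,600*125*5//600//5*5 if 0 else 600),interpolation=cv2.INTER_CUBIC)
c=cv2.resize(a[118:238,205:360],(775,600),interpolation=cv2.INTER_CUBIC);cv2.imwrite('pics/sc1.png',c)
c=cv2.resize(a[230:312,120:318],(792,328),interpolation=cv2.INTER_CUBIC);cv2.imwrite('pics/sc2.png',c)
E
```

```text
(no output)
```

View pics/sc1.png

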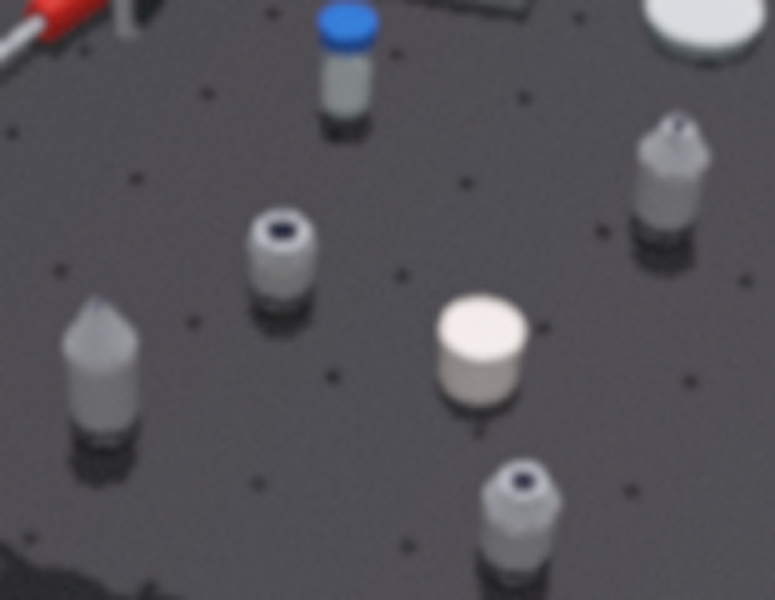

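View pics/sc2.png

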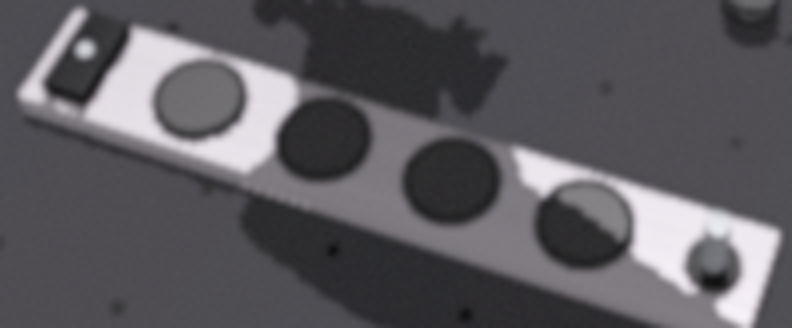

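Crop 1 shows the nose tops: 80 at (98,300), 44 at (283,230), 56 at (523,480) and 68 at (678,124). It also has the vial cap at (348,18) and the jar top at (481,328). Crop 2 shows the pads at (200,97), (324,138), (451,179) and (584,223), with the post on the right at (714,230).

```bash
cat >h.py <<'E'
import numpy as np,cv2
def ray(d,uv,z):
    R=cv2.Rodrigues(np.array(d['rvec'],float))[0];t=np.array(d['tvec'],float)
    f=192/np.tan(np.radians(d['fovy'])/2)
    v=R.T@np.array([(uv[0]-d['cx'])/f,(uv[1]-d['cy'])/f,1]);c=-R.T@t
    return (c+v*(z-c[2])/v[2])[:2]
def meta(d): return {k:np.array(d[k]).tolist() for k in('fovy','cx','cy','rvec','tvec')}
E
python3 - <<'E'
from h import *
from cell import cams
s=cams.get_image('side');w=cams.get_image('wrist')
for n,p,z in[('80',(98,300),80),('44',(283,230),44),('56',(523,480),56),('68',(678,124),68),('vial',(348,18),55),('jar',(481,328),32)]:
    print(n,ray(s,(p[0]/5+205-.4,p[1]/5+118-.4),z).round(1))
P=[ray(s,(x/4+120-.4,y/4+230-.4),20) for x,y in[(200,97),(324,138),(451,179),(584,223)]]
print(np.round(P,1),np.linalg.norm(np.diff(P,axis=0),axis=1))
print(ray(s,(714/4+120-.4,225/4+230-.4),56))
for n,p,z in[('80',(235,174),80),('44',(210,265),44),('56',(36,183),56),('jar',(118,259),32)]: print('w',n,ray(w,p,z).round(1))
E
```

```text
80 [629.5  -1.3]
44 [ 595.1 -111.3]
56 [430.5 -13.5]
68 [ 450.5 -242. ]
vial [ 632.3 -254.6]
jar [ 490.2 -107.5]
[[650.  190.3]
 [580.3 181.6]
 [511.7 172.5]
 [442.2 163.9]] [70.23631675 69.14365155 70.03687433]
[379.15815833 156.1857422 ]
w 80 [629.8   2.9]
w 44 [ 597.6 -109.8]
w 56 [433.1 -12.3]
w jar [ 491.6 -108.9]
```

Request:
move_arm(targets="1 0 0 0 0 0 7;1 0 0 0 0 0 7;1 0 0 0 0 0 7;1 0 0 0 0 0 7;1 0 0 0 0 0 7")

```text
clock: 0.67
eef_pos: [649.9, 0.1, 231.2]
tool_rot: [-3.141, 0.0, 0.954]
force: [0.2, 0.2, 1.0]
width: 85.3
gripper_force: 0.0
```

Request:
move_arm(targets="1 0 0 0 0 0 7;1 0 0 0 0 0 7;1 0 0 0 0 0 7;1 0 0 0 0 0 7;1 0 0 0 0 0 7")

```text
clock: 1.08
eef_pos: [649.9, 0.2, 231.2]
tool_rot: [-3.141, 0.0, 0.343]
force: [0.1, -0.1, 0.4]
width: 85.2
gripper_force: 0.0
```

Request:
move_arm(targets="1 0 0 0 0 0 7;1 0 0 0 0 0 5.75;1 0 0 0 0 0 0;1 0 0 0 0 0 0")

```text
clock: 1.42
eef_pos: [649.9, 0.2, 231.1]
tool_rot: [3.141, 0.0, 0.13]
force: [-0.8, 0.5, 0.5]
width: 85.3
gripper_force: 0.0
```

```bash
cat >>h.py <<'E'
O={'80':(629.6,.5),'44':(596.3,-110.5),'56':(432,-13),'68':(450.5,-242)}
P={'44':(441.9,163.9),'56':(511.3,172.7),'68':(580.8,181.5),'80':(650.2,190.3)}
def go(p):
    "tool shift in cm from the measured TCP to world point p"
    from cell import read_state
    from scipy.spatial.transform import Rotation as Ro
    s=read_state();R=Ro.from_euler('xyz',s['tool_rot']).as_matrix()
    return (R.T@(np.array(p)-s['eef_pos'])/10).round(2)
E
python3 - <<'E'
from h import *
from cell import *
s=read_state();print(s['eef_pos'],s['tool_rot'],s['qpos'],go((*O['80'],120)))
E
```

```text
[6.49936263e+02 2.38544980e-01 2.31109094e+02] [3.14138760e+00 3.76327479e-04 1.29652278e-01] [-0.29352959  0.66442078  0.43619577  1.52505038 -0.3100718   1.02155454
 -1.21713123] [-2.01 -0.29 11.11]
```

Request:
move_arm(targets="1 -1 -0.15 3;1 -1 -0.15 3;1 0 0 3;1 0 0 2;1 0 0 0")

```text
invalid input
```

Request:
move_arm(targets="1 -1 -0.15 3 0 0 0;1 -1 -0.15 3 0 0 0;1 0 0 3 0 0 0;1 0 0 2 0 0 0;1 0 0 0 0 0 0")

```text
clock: 1.83
eef_pos: [626.4, 1.1, 117.0]
tool_rot: [-3.14, 0.008, 0.129]
force: [-0.7, 0.7, -0.1]
width: 85.4
gripper_force: 0.0
```

```bash
python3 - <<'E'
from h import *
from cell import *
d=cams.get_image('wrist');cv2.imwrite('pics/w1.png',d['color'][:,:,::-1]);print(meta(d),go((*O['80'],120)))
R=cv2.Rodrigues(np.array(d['rvec']))[0];f=192/np.tan(np.radians(d['fovy'])/2)
for z in (80,58,0):
    c=R@np.array([*O['80'],z])+d['tvec'];print(c[:2]/c[2]*f+[d['cx'],d['cy']])
E
```

```text
{'fovy': 59.14371487921735, 'cx': 258.07651309538505, 'cy': 193.3035570035848, 'rvec': [-2.1695338293950783, 1.9059792486589022, 0.30763248727145015], 'tvec': [-78.40626815821847, 585.1336302819768, 466.7372969448788]} [ 0.14  0.03 -0.05]
[261.33922832 222.90792963]
[261.08219996 209.27732583]
[260.59437246 183.40709335]
```

View pics/w1.png

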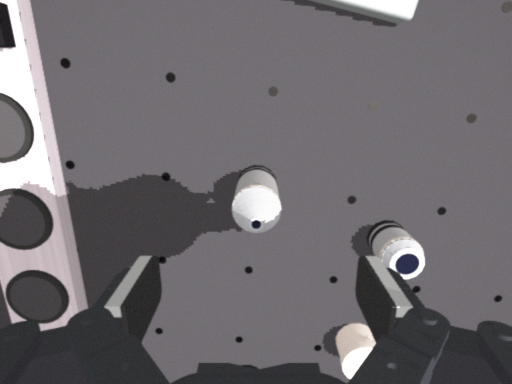

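The 80's tip is at (256,224), where I predicted (261,223), so it lies about 2–3 mm toward +y. I'll correct for that and descend.

Request:
move_arm(targets="1 0.1 -0.15 2.5 0 0 0;1 0 0 2.5 0 0 0;1 0 0 2.5 0 0 0;1 0 0 2.2 0 0 0;1 0 0 0 0 0 0")

```text
clock: 2.3
eef_pos: [629.1, 2.3, 22.1]
tool_rot: [-3.141, 0.004, 0.128]
force: [-0.9, -0.2, 0.2]
width: 85.6
gripper_force: 0.0
```

Request:
move_arm(targets="-1 0 0 0 0 0 0;-1 0 0 0 0 0 0;-1 0 0 0 0 0 0;-1 0 0 0 0 0 0;-1 0 0 0 0 0 0")

```text
clock: 2.72
eef_pos: [631.8, 2.3, 26.1]
tool_rot: [-3.142, -0.003, 0.127]
force: [-0.3, -0.1, 4.7]
width: 29.2
gripper_force: 58.6
```

Request:
move_arm(targets="-1 0 0 0 0 0 0;-1 0 0 0 0 0 0;-1 0 0 0 0 0 0;-1 0 0 0 0 0 0;-1 0 0 0 0 0 0")

```text
clock: 3.13
eef_pos: [631.8, 2.3, 26.2]
tool_rot: [-3.141, -0.003, 0.127]
force: [-1.1, 1.0, 5.8]
width: 29.3
gripper_force: 58.7
```

```bash
python3 - <<'E'
from h import *
from cell import *
s=read_state();print(s['eef_pos'],s['width'],s['gripper_force'],s['force'],go((*P['80'],60)))
d=cams.get_image('side');a=d['color'][:,:,::-1];cv2.imwrite('pics/s1.png',cv2.resize(a[60:310,120:360],(576,600),interpolation=cv2.INTER_CUBIC))
E
```

```text
[631.75377716   2.313123    26.15170847] 29.34601868749747 58.749774607422296 [-1.10375679  1.01179341  5.84214769] [  4.22 -18.41  -3.37]
```

View pics/s1.png

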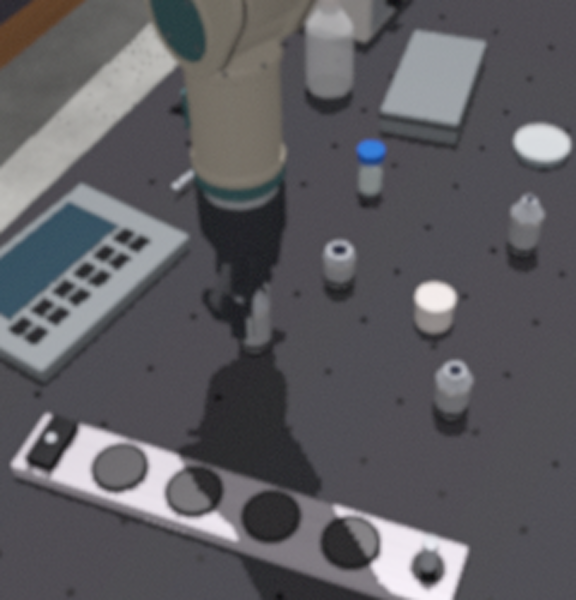

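The grip is good: 29 mm opening at 59 N, and the objective is upright. I'll lift it and carry it over the far pad.

Request:
move_arm(targets="-1 0 0 -1 0 0 0;-1 0 0 -2 0 0 0;-1 0 0 -2 0 0 0;-1 0 0 -1 0 0 0;-1 0 0 0 0 0 0")

```text
clock: 3.6
eef_pos: [632.5, 1.9, 87.3]
tool_rot: [3.141, -0.005, 0.127]
force: [-0.3, -0.9, -2.9]
width: 29.2
gripper_force: 59.6
```

Request:
move_arm(targets="-1 0.5 -2 0 0 0 0;-1 1 -2.5 0 0 0 0;-1 1 -3 0 0 0 0;-1 1 -3 0 0 0 0;-1 0.5 -2.5 0 0 0 0")

```text
clock: 4.02
eef_pos: [653.8, 139.2, 83.2]
tool_rot: [-3.14, 0.001, 0.128]
force: [0.1, 1.0, -1.9]
width: 29.4
gripper_force: 59.7
```

Request:
move_arm(targets="-1 0.3 -2.5 0 0 0 0;-1 0 -1.9 0 0 0 0;-1 0 -1 0 0 0 0;-1 0 0 0 0 0 0;-1 0 0 0 0 0 0")

```text
clock: 4.43
eef_pos: [649.5, 189.2, 83.7]
tool_rot: [3.14, 0.001, 0.127]
force: [0.4, -0.8, -2.0]
width: 29.6
gripper_force: 59.8
```

```bash
python3 - <<'E'
from h import *
from cell import *
s=read_state();print(s['eef_pos'],s['width'],s['gripper_force'],s['force'],go((*P['80'],50)))
d=cams.get_image('side');a=d['color'][:,:,::-1][180:320,100:320]
b=cams.get_image('wrist')['color'][:,:,::-1]
cv2.imwrite('pics/m1.png',np.hstack([cv2.resize(a,(471,300),interpolation=cv2.INTER_CUBIC),cv2.resize(b,(400,300))[:,70:]]))
E
```

```text
[649.49954885 189.22505057  83.66489285] 29.5783731031843 59.75699550675927 [ 0.36726178 -0.83891871 -2.00426757] [ 0.09 -0.1   3.37]
```

View pics/m1.png

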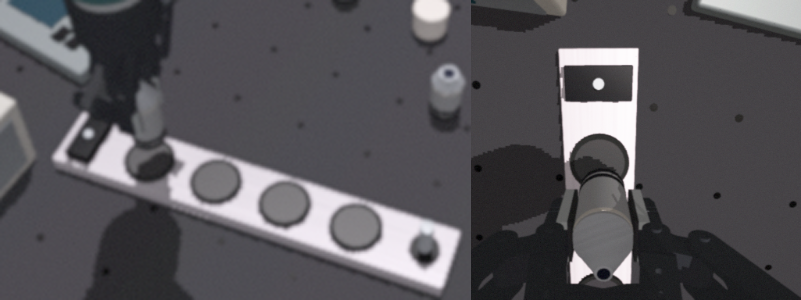

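The objective hangs over the end pad by the black block. I'll lower it gently.

Request:
move_arm(targets="-1 0.2 -0.1 1 0 0 0;-1 0 0 1.2 0 0 0;-1 0 0 0.9 0 0 0;-1 0 0 0.3 0 0 0;-1 0 0 0 0 0 0")

```text
clock: 4.95
eef_pos: [650.6, 190.7, 48.3]
tool_rot: [3.141, 0.003, 0.126]
force: [0.1, 0.4, -1.9]
width: 29.5
gripper_force: 59.7
```

Request:
move_arm(targets="-1 0 0 0.1 0 0 0;-1 0 0 0.1 0 0 0;-1 0 0 0 0 0 0;-1 0 0 0 0 0 0")

```text
clock: 5.28
eef_pos: [652.2, 191.4, 48.7]
tool_rot: [-3.141, -0.001, 0.127]
force: [-0.3, -0.5, -2.5]
width: 29.5
gripper_force: 59.7
```

Request:
move_arm(targets="-1 0 0 0.1 0 0 0;-1 0 0 0.1 0 0 0;-1 0 0 0 0 0 0;-1 0 0 0 0 0 0")

```text
clock: 5.62
eef_pos: [651.9, 191.4, 46.4]
tool_rot: [-3.142, -0.0, 0.127]
force: [0.9, -0.5, -2.3]
width: 29.6
gripper_force: 59.7
```

Request:
move_arm(targets="-1 0 0 0.1 0 0 0;-1 0 0 0 0 0 0;-1 0 0 0 0 0 0")

```text
clock: 5.87
eef_pos: [652.0, 191.3, 46.2]
tool_rot: [-3.141, -0.0, 0.127]
force: [-2.4, 0.2, 5.2]
width: 29.6
gripper_force: 60.5
```

Request:
move_arm(targets="0.2 0 0 0 0 0 0;1 0 0 0 0 0 0;1 0 0 0 0 0 0;1 0 0 0 0 0 0;1 0 0 0 0 0 0")

```text
clock: 6.28
eef_pos: [652.0, 191.3, 45.2]
tool_rot: [3.142, -0.0, 0.127]
force: [0.7, -1.1, -0.2]
width: 85.2
gripper_force: 0.0
```

Request:
move_arm(targets="1 0 0 -2 0 0 0;1 0 0 -3 0 0 0;1 0 0 -3 0 0 0;1 0 0 -1 0 0 0;1 0 0 0 0 0 0")

```text
clock: 6.7
eef_pos: [654.2, 191.6, 138.7]
tool_rot: [-3.141, -0.006, 0.127]
force: [0.8, -0.2, -0.2]
width: 85.1
gripper_force: 0.0
```

```bash
python3 - <<'E'
from h import *
from cell import *
print(go((*O['68'],135)))
a=cams.get_image('side')['color'][:,:,::-1][180:320,100:320]
b=cams.get_image('wrist')['color'][:,:,::-1]
cv2.imwrite('pics/m2.png',np.hstack([cv2.resize(a,(471,300),interpolation=cv2.INTER_CUBIC),cv2.resize(b,(400,300))[:,70:]]))
E
```

```text
[-25.68  40.44   0.17]
```

View pics/m2.png

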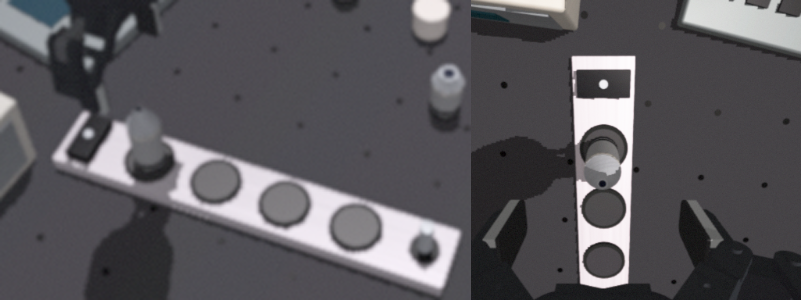

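The 80 stands upright in the middle of the end pad. Next is the 68.

Request:
move_arm(targets="1 -1.9 3 0 0 0 0;1 -2 3.1 0 0 0 0;1 -2 3.1 0 0 0 0;1 -2 3.1 0 0 0 0;1 -2 3.1 0 0 0 0")

```text
clock: 7.22
eef_pos: [570.6, 24.9, 133.3]
tool_rot: [-3.142, 0.004, 0.127]
force: [0.1, -1.3, -0.6]
width: 85.2
gripper_force: 0.0
```

Request:
move_arm(targets="1 -2 3.1 0 0 0 0;1 -2 3.1 0 0 0 0;1 -2 3.1 0 0 0 0;1 -2 3.1 0 0 0 0;1 -2 3.1 0 0 0 0")

```text
clock: 7.63
eef_pos: [491.2, -141.1, 133.6]
tool_rot: [-3.14, 0.003, 0.127]
force: [0.6, -0.3, -0.2]
width: 85.3
gripper_force: 0.0
```

Request:
move_arm(targets="1 -2 3.1 0 0 0 0;1 -2 3.1 0 0 0 0;1 -1.8 3.3 0 0 0 0;1 0 0 0 0 0 0;1 0 0 0 0 0 0")

```text
clock: 8.05
eef_pos: [445.5, -244.0, 133.9]
tool_rot: [-3.141, 0.003, 0.121]
force: [0.1, 0.8, -0.3]
width: 85.8
gripper_force: 0.0
```

```bash
cat >>h.py <<'E'
def look(k,h,fn):
    from cell import cams,read_state
    d=cams.get_image('wrist');s=read_state();print(s['eef_pos'],s['tool_rot'],s['qpos'][6],go((*O[k],135)))
    R=cv2.Rodrigues(np.array(d['rvec']))[0];f=192/np.tan(np.radians(d['fovy'])/2)
    a=d['color'][:,:,::-1].copy();pts=[]
    for z in (0,h):
        c=R@np.array([*O[k],z])+d['tvec'];pts.append(c[:2]/c[2]*f+[d['cx'],d['cy']])
    print(pts,meta(d));cv2.line(a,*[tuple(int(v) for v in p.round()) for p in pts],(0,0,255),1)
    cv2.imwrite(fn,a)
E
python3 -c "
from h import *
look('68',68,'pics/w2.png')"
```

```text
[ 446.60011349 -241.82135243  133.9265831 ] [-3.13964943e+00  2.50803751e-03  1.24376976e-01] -0.6664733831217668 [ 0.38  0.07 -0.11]
[array([257.54798279, 176.12082302]), array([257.32909113, 202.99123634])] {'fovy': 59.14371487921735, 'cx': 258.07651309538505, 'cy': 193.3035570035848, 'rvec': [-2.1646881260568676, 1.9183097708200962, 0.30333112535182893], 'tvec': [-294.8221089981157, 383.22288915495585, 415.8551869996334]}
```

View pics/w2.png

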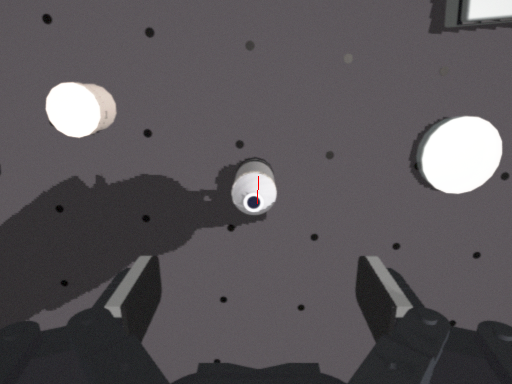

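The 68's nose hole is at (254,202) against a predicted (257,203), which is close enough. I'll descend and grasp.

Request:
move_arm(targets="1 0.35 -0.1 2.5 0 0 0;1 0 0 3 0 0 0;1 0 0 3 0 0 0;1 0 0 2.5 0 0 0;1 0 0 0.8 0 0 0")

```text
clock: 8.52
eef_pos: [449.7, -236.7, 13.5]
tool_rot: [-3.136, 0.005, 0.13]
force: [-1.1, 0.6, 0.5]
width: 85.2
gripper_force: 0.0
```

Request:
move_arm(targets="1 0 0 0 0 0 0;1 0 0 0 0 0 0;-1 0 0 0 0 0 0;-1 0 0 0 0 0 0;-1 0 0 0 0 0 0")

```text
clock: 8.93
eef_pos: [452.2, -240.7, 18.6]
tool_rot: [3.14, -0.002, 0.127]
force: [0.4, 0.8, -0.8]
width: 51.5
gripper_force: 0.0
```

Request:
move_arm(targets="-1 0 0 0 0 0 0;-1 0 0 0 0 0 0;-1 0 0 0 0 0 0;-1 0 0 0 0 0 0;-1 0 0 0 0 0 0")

```text
clock: 9.35
eef_pos: [451.7, -240.6, 18.3]
tool_rot: [3.141, -0.001, 0.127]
force: [-0.6, 0.6, 6.5]
width: 29.4
gripper_force: 58.8
```

Request:
move_arm(targets="-1 0 0 -1 0 0 0;-1 0 0 -2 0 0 0;-1 0 0 -3 0 0 0;-1 0 0 -3 0 0 0;-1 0 0 -1.5 0 0 0")

```text
clock: 9.77
eef_pos: [452.1, -241.2, 125.7]
tool_rot: [3.14, -0.003, 0.126]
force: [0.2, 0.3, -2.5]
width: 29.3
gripper_force: 59.4
```

```bash
python3 -c "
from h import *
from cell import *
s=read_state();print(s['eef_pos'],s['width'],s['gripper_force'],s['force'],go((*P['68'],100)))"
```

```text
[ 452.10419658 -241.21588905  125.70745405] 29.273911492924675 59.38765016224352 [ 0.20589732  0.33481925 -2.45099651] [ 18.07 -40.32   2.54]
```

Request:
move_arm(targets="-1 0.8 -2 0 0 0 0;-1 1.4 -3.1 0 0 0 0;-1 1.4 -3.1 0 0 0 0;-1 1.4 -3.1 0 0 0 0;-1 1.4 -3.1 0 0 0 0")

```text
clock: 10.18
eef_pos: [496.6, -88.0, 123.0]
tool_rot: [-3.141, -0.0, 0.126]
force: [0.7, 0.2, -1.3]
width: 29.8
gripper_force: 59.5
```

Request:
move_arm(targets="-1 1.4 -3.1 0 0 0 0;-1 1.4 -3.1 0 0 0 0;-1 1.4 -3.1 0 0 0 0;-1 1.4 -3.1 0 0 0 0;-1 1.4 -3.1 0 0 0 0")

```text
clock: 10.6
eef_pos: [546.4, 74.8, 122.9]
tool_rot: [-3.141, 0.0, 0.127]
force: [0.4, -1.3, -1.0]
width: 29.8
gripper_force: 59.5
```

Request:
move_arm(targets="-1 1.4 -3.1 0 0 0 0;-1 1.4 -3.1 0 0 0 0;-1 1 -2.5 0 0 0 0;-1 0.9 -1.7 0 0 0 0;-1 0 0 0 0 0 0")

```text
clock: 11.02
eef_pos: [580.3, 188.9, 122.5]
tool_rot: [-3.138, -0.002, 0.134]
force: [-0.6, 0.6, -1.8]
width: 29.7
gripper_force: 59.6
```

Request:
move_arm(targets="-1 0 0 1 0 0 0;-1 0 0 2 0 0 0;-1 0 0 1 0 0 0;-1 0 0 0 0 0 0;-1 0 0 0 0 0 0")

```text
clock: 11.43
eef_pos: [579.3, 180.7, 81.7]
tool_rot: [3.141, 0.002, 0.125]
force: [0.3, 0.1, -0.7]
width: 29.7
gripper_force: 59.5
```

```bash
python3 -c "
from h import *
from cell import *
s=read_state();print(s['eef_pos'],s['width'],s['gripper_force'],s['force'],go((P['68'][0]+1,P['68'][1],38.3)))"
```

```text
[579.25155853 180.69423306  81.7334258 ] 29.667815653913415 59.521581652370514 [ 0.32416314  0.08698146 -0.65508251] [ 0.27 -0.05  4.34]
```

Request:
move_arm(targets="-1 0.15 0 1.3 0 0 0;-1 0 0 1.4 0 0 0;-1 0 0 0.9 0 0 0;-1 0 0 0.3 0 0 0;-1 0 0 0.2 0 0 0")

```text
clock: 11.85
eef_pos: [581.3, 182.1, 40.7]
tool_rot: [3.141, 0.001, 0.126]
force: [0.2, 0.0, -1.1]
width: 29.8
gripper_force: 59.5
```

Request:
move_arm(targets="-1 0 0 0 0 0 0;-1 0 0 0.1 0 0 0;-1 0 0 0 0 0 0;-1 0 0 0 0 0 0")

```text
clock: 12.18
eef_pos: [581.8, 182.5, 40.8]
tool_rot: [-3.141, -0.001, 0.127]
force: [0.5, -0.3, -0.9]
width: 29.9
gripper_force: 59.5
```

Request:
move_arm(targets="-1 0 0 0.1 0 0 0;-1 0 0 0.1 0 0 0;-1 0 0 0 0 0 0;-1 0 0 0 0 0 0")

```text
clock: 12.52
eef_pos: [581.6, 182.4, 38.4]
tool_rot: [-3.141, -0.0, 0.127]
force: [-0.0, -0.1, -1.3]
width: 29.4
gripper_force: 59.6
```

Request:
move_arm(targets="-1 0 0 0.1 0 0 0;-1 0 0 0 0 0 0;-1 0 0 0 0 0 0")

```text
clock: 12.77
eef_pos: [581.7, 182.4, 38.4]
tool_rot: [-3.141, -0.001, 0.126]
force: [-1.7, -0.5, 6.4]
width: 29.6
gripper_force: 60.5
```

Request:
move_arm(targets="0.2 0 0 0 0 0 0;1 0 0 0 0 0 0;1 0 0 0 0 0 0;1 0 0 0 0 0 0;1 0 0 0 0 0 0")

```text
clock: 13.18
eef_pos: [581.4, 182.3, 37.2]
tool_rot: [3.142, 0.0, 0.127]
force: [-0.6, -0.1, 0.3]
width: 85.2
gripper_force: 0.0
```

Request:
move_arm(targets="1 0 0 -2 0 0 0;1 0 0 -3 0 0 0;1 0 0 -3 0 0 0;1 0 0 -1.7 0 0 0;1 0 0 0 0 0 0")

```text
clock: 13.6
eef_pos: [584.3, 182.7, 138.4]
tool_rot: [-3.14, -0.007, 0.126]
force: [1.2, 0.2, -0.2]
width: 85.8
gripper_force: 0.0
```

```bash
python3 -c "
from h import *
from cell import *
print(go((*O['56'],130)))
a=cams.get_image('side')['color'][:,:,::-1][180:320,100:320]
b=cams.get_image('wrist')['color'][:,:,::-1]
cv2.imwrite('pics/m3.png',np.hstack([cv2.resize(a,(471,300),interpolation=cv2.INTER_CUBIC),cv2.resize(b,(400,300))[:,70:]]))"
```

```text
[-17.58  17.5    0.69]
```

View pics/m3.png

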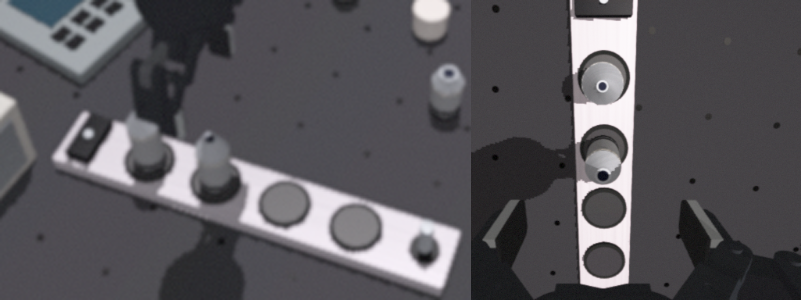

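Both objectives stand well on their pads. Now the 56.

Request:
move_arm(targets="1 -2 2 0 0 0 0;1 -2.5 2.5 0 0 0 0;1 -2.6 2.6 0 0 0 0;1 -2.6 2.6 0 0 0 0;1 -2.6 2.6 0 0 0 0")

```text
clock: 14.12
eef_pos: [472.6, 43.7, 133.0]
tool_rot: [3.141, 0.003, 0.127]
force: [0.7, -0.3, 0.1]
width: 85.2
gripper_force: 0.0
```

Request:
move_arm(targets="1 -2.6 2.6 0 0 0 0;1 -2.7 2.5 0 0 0 0;1 0 0 0 0 0 0;1 0 0 0 0 0 0;1 0 0 0 0 0 0")

```text
clock: 14.53
eef_pos: [428.9, -12.2, 133.7]
tool_rot: [-3.141, 0.001, 0.126]
force: [-0.2, 0.4, 0.3]
width: 85.4
gripper_force: 0.0
```

```bash
sed -i "s/'56':(432,-13)/'56':(432.3,-12)/" h.py; python3 -c "
from h import *
look('56',56,'pics/w3.png')
print(go((*O['56'],10)))"
```

```text
[429.42283014 -11.63730699 133.77751964] [-3.14130668e+00  2.47825637e-04  1.27834111e-01] -1.038670456371626 [ 0.28  0.07 -0.12]
[array([259.44709357, 178.67128876]), array([259.7392374 , 200.08316976])] {'fovy': 59.14371487921735, 'cx': 258.07651309538505, 'cy': 193.3035570035848, 'rvec': [-2.171087664027431, 1.912900769580329, 0.2998269796700333], 'tvec': [-65.16554658933033, 394.45852075021975, 418.06343976073424]}
[ 0.28  0.08 12.38]
```

View pics/w3.png

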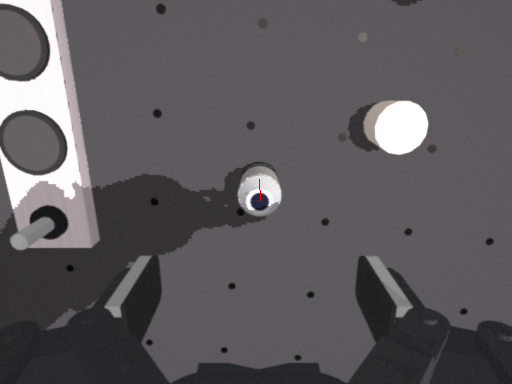

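The 56's nose is at (260,202) against a predicted (260,200), so the estimate holds. I'll descend and grasp.

Request:
move_arm(targets="1 0.25 0.05 2.5 0 0 0;1 0 0 3 0 0 0;1 0 0 3 0 0 0;1 0 0 2.5 0 0 0;1 0 0 1 0 0 0")

```text
clock: 15.0
eef_pos: [430.2, -9.7, 24.9]
tool_rot: [-3.135, 0.005, 0.129]
force: [0.7, -0.5, 0.3]
width: 85.3
gripper_force: 0.0
```

Request:
move_arm(targets="1 0 0 0.3 0 0 0;1 0 0 0 0 0 0;-1 0 0 0 0 0 0;-1 0 0 0 0 0 0;-1 0 0 0 0 0 0")

```text
clock: 15.42
eef_pos: [430.9, -10.7, 24.5]
tool_rot: [-3.137, 0.002, 0.127]
force: [-0.5, -0.5, 0.6]
width: 51.4
gripper_force: 0.0
```

Request:
move_arm(targets="-1 0 0 0 0 0 0;-1 0 0 0 0 0 0;-1 0 0 0 0 0 0;-1 0 0 0 0 0 0;-1 0 0 0 0 0 0")

```text
clock: 15.83
eef_pos: [430.9, -11.2, 24.9]
tool_rot: [-3.137, 0.001, 0.126]
force: [-0.2, 0.4, 4.7]
width: 28.9
gripper_force: 58.8
```

Request:
move_arm(targets="-1 0 0 -1 0 0 0;-1 0 0 -2 0 0 0;-1 0 0 -3 0 0 0;-1 0 0 -3 0 0 0;-1 0 0 -1.5 0 0 0")

```text
clock: 16.25
eef_pos: [431.3, -11.9, 131.7]
tool_rot: [-3.137, 0.0, 0.126]
force: [0.7, 0.3, -1.4]
width: 28.9
gripper_force: 59.6
```

```bash
python3 -c "
from h import *
from cell import *
s=read_state();print(s['eef_pos'],s['width'],s['gripper_force'],s['force'],go((*P['56'],100)))"
```

```text
[431.32546668 -11.92478183 131.72573682] 28.93379645924515 59.55161912483163 [ 0.70817952  0.26116026 -1.3913887 ] [ 10.25 -17.3    3.24]
```

Request:
move_arm(targets="-1 0.9 -1.5 0 0 0 0;-1 1.5 -2.5 0 0 0 0;-1 1.6 -2.8 0 0 0 0;-1 1.6 -2.8 0 0 0 0;-1 1.6 -2.8 0 0 0 0")

```text
clock: 16.67
eef_pos: [486.6, 122.0, 129.8]
tool_rot: [-3.136, 0.003, 0.126]
force: [0.8, -0.6, -1.8]
width: 28.8
gripper_force: 59.6
```

Request:
move_arm(targets="-1 1.6 -2.5 0 0 0 0;-1 1 -1.6 0 0 0 0;-1 0.4 -0.8 0 0 0 0;-1 0 0 0 0 0 0;-1 0 0 0 0 0 0")

```text
clock: 17.08
eef_pos: [509.3, 171.8, 129.6]
tool_rot: [-3.138, 0.004, 0.126]
force: [-0.2, -0.6, -0.9]
width: 28.9
gripper_force: 59.6
```

Request:
move_arm(targets="-1 0 0 1 0 0 0;-1 0 0 2 0 0 0;-1 0 0 1.5 0 0 0;-1 0 0 0 0 0 0;-1 0 0 0 0 0 0")

```text
clock: 17.5
eef_pos: [509.1, 171.2, 84.1]
tool_rot: [-3.138, 0.005, 0.124]
force: [0.7, -0.1, -1.0]
width: 29.0
gripper_force: 59.6
```

```bash
python3 -c "
from h import *
from cell import *
s=read_state();print(s['eef_pos'],s['tool_rot'],s['width'],s['gripper_force'],s['force'],go((P['56'][0],P['56'][1],44.9)))
a=cams.get_image('side')['color'][:,:,::-1][180:320,100:320]
b=cams.get_image('wrist')['color'][:,:,::-1]
cv2.imwrite('pics/m4.png',np.hstack([cv2.resize(a,(471,300),interpolation=cv2.INTER_CUBIC),cv2.resize(b,(400,300))[:,70:]]))"
```

```text
[509.05605726 171.18993299  84.13766429] [-3.13777766  0.0050182   0.12352914] 29.03681956329999 59.585018695215695 [ 0.68956726 -0.07591666 -0.95983511] [ 0.26 -0.11  3.92]
```

View pics/m4.png

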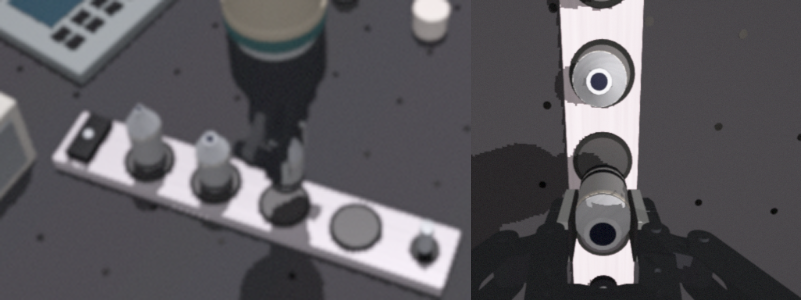

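The 56 is held upright over the second pad. I'll lower it.

Request:
move_arm(targets="-1 0.05 -0.1 1.2 0 0 0;-1 0 0 1.3 0 0 0;-1 0 0 0.8 0 0 0;-1 0 0 0.3 0 0 0;-1 0 0 0 0 0 0")

```text
clock: 18.02
eef_pos: [509.8, 174.1, 48.0]
tool_rot: [-3.137, 0.004, 0.126]
force: [1.3, -0.3, -1.0]
width: 29.0
gripper_force: 59.6
```

Request:
move_arm(targets="-1 0 0 0.1 0 0 0;-1 0 0 0 0 0 0;-1 0 0 0 0 0 0")

```text
clock: 18.27
eef_pos: [510.6, 174.3, 48.2]
tool_rot: [-3.137, 0.002, 0.126]
force: [0.7, 0.2, -1.1]
width: 28.7
gripper_force: 59.6
```

Request:
move_arm(targets="-1 0 0 0.1 0 0 0;-1 0 0 0 0 0 0;-1 0 0 0 0 0 0")

```text
clock: 18.52
eef_pos: [510.3, 174.4, 46.9]
tool_rot: [-3.137, 0.002, 0.126]
force: [-0.6, -1.3, -1.2]
width: 29.1
gripper_force: 59.6
```

Request:
move_arm(targets="-1 0 0.15 0.1 0 0 0;-1 0 0 0 0 0 0;-1 0 0 0.1 0 0 0;-1 0 0 0 0 0 0;-1 0 0 0 0 0 0")

```text
clock: 18.93
eef_pos: [510.5, 172.6, 45.0]
tool_rot: [-3.137, 0.002, 0.126]
force: [-0.7, 0.0, 2.0]
width: 28.7
gripper_force: 60.1
```

Request:
move_arm(targets="-1 0 0 0.1 0 0 0;-1 0 0 0 0 0 0;-1 0 0 0 0 0 0")

```text
clock: 19.18
eef_pos: [510.6, 172.6, 44.9]
tool_rot: [-3.136, 0.002, 0.126]
force: [-3.7, -2.1, 11.9]
width: 28.7
gripper_force: 61.2
```

Request:
move_arm(targets="0.2 0 0 0 0 0 0;1 0 0 0 0 0 0;1 0 0 0 0 0 0;1 0 0 0 0 0 0;1 0 0 0 0 0 0")

```text
clock: 19.6
eef_pos: [510.4, 172.9, 43.5]
tool_rot: [-3.137, 0.003, 0.126]
force: [0.6, 0.4, -0.6]
width: 85.2
gripper_force: 0.0
```

Request:
move_arm(targets="1 0 0 -2 0 0 0;1 0 0 -3 0 0 0;1 0 0 -3 0 0 0;1 0 0 -1.5 0 0 0;1 0 0 0 0 0 0")

```text
clock: 20.02
eef_pos: [513.0, 172.6, 141.8]
tool_rot: [-3.136, -0.003, 0.126]
force: [-0.2, -0.4, 0.6]
width: 85.3
gripper_force: 0.0
```

```bash
sed -i "s/'44':(596.3,-110.5)/'44':(597,-109.5)/" h.py; python3 -c "
from h import *
from cell import *
s=read_state();print(s['eef_pos'],go((*O['44'],135)))"
```

```text
[512.99079843 172.60714509 141.82824094] [ 4.78 29.05  0.53]
```

Request:
move_arm(targets="1 0.5 2.6 0 0 0 0;1 0.6 3.6 0 0 0 0;1 0.6 3.6 0 0 0 0;1 0.6 3.6 0 0 0 0;1 0.6 3.6 0 0 0 0")

```text
clock: 20.43
eef_pos: [560.6, 6.2, 136.9]
tool_rot: [-3.136, 0.004, 0.127]
force: [0.3, 0.3, -0.0]
width: 85.5
gripper_force: 0.0
```

Request:
move_arm(targets="1 0.6 3.6 0 0 0 0;1 0.6 3.6 0 0 0 0;1 0.5 3 0 0 0 0;1 0.2 1.8 0 0 0 0;1 0 0 0 0 0 0")

```text
clock: 20.85
eef_pos: [594.8, -115.7, 136.7]
tool_rot: [-3.141, 0.003, 0.119]
force: [1.0, -0.7, 0.9]
width: 85.4
gripper_force: 0.0
```

Request:
move_arm(targets="1 0 0 0 0 0 0;1 0 0 0 0 0 0")

```text
clock: 21.02
eef_pos: [594.2, -107.8, 136.2]
tool_rot: [-3.135, 0.004, 0.127]
force: [-0.1, -0.2, 0.3]
width: 85.5
gripper_force: 0.0
```

```bash
python3 -c "
from h import *
look('44',44,'pics/w4.png')
print(go((*O['44'],6)))"
```

```text
[ 594.37412118 -107.23896719  136.35149786] [-3.13494623  0.00402336  0.12799296] -0.7445251874223513 [0.23 0.26 0.13]
[array([262.49536345, 178.27248216]), array([262.84618631, 194.29356323])] {'fovy': 59.14371487921735, 'cx': 258.07651309538505, 'cy': 193.3035570035848, 'rvec': [-2.1728176452691237, 1.9114828491103897, 0.3101480603963576], 'tvec': [-180.30260942482388, 536.7979605603739, 469.73660309588735]}
[ 0.28  0.34 13.03]
```

View pics/w4.png

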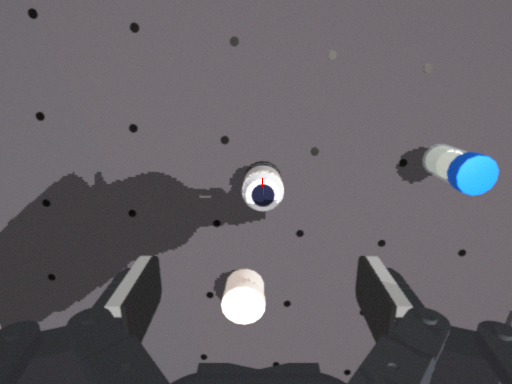

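The 44's nose is at (263,195), exactly as predicted, and the vial and jar are well clear.

Request:
move_arm(targets="1 0.3 0.25 2.5 0 0 0;1 0 0 3 0 0 0;1 0 0 3 0 0 0;1 0 0 2.5 0 0 0;1 0 0 1.3 0 0 0")

```text
clock: 21.48
eef_pos: [595.8, -107.8, 11.0]
tool_rot: [-3.134, 0.007, 0.129]
force: [0.7, 0.7, -0.2]
width: 85.5
gripper_force: 0.0
```

Request:
move_arm(targets="1 0 0 0.7 0 0 0;1 0 0 0 0 0 0;1 0 0 0 0 0 0")

```text
clock: 21.73
eef_pos: [598.4, -110.6, 8.0]
tool_rot: [-3.137, 0.002, 0.127]
force: [-0.4, 0.3, 0.6]
width: 85.3
gripper_force: 0.0
```

Request:
move_arm(targets="1 0 0 0.3 0 0 0;1 0 0 0 0 0 0;-1 0 0 0 0 0 0;-1 0 0 0 0 0 0;-1 0 0 0 0 0 0")

```text
clock: 22.15
eef_pos: [598.0, -110.8, 4.7]
tool_rot: [-3.137, 0.002, 0.126]
force: [0.4, 0.8, 0.5]
width: 51.7
gripper_force: 0.0
```

Request:
move_arm(targets="-1 0 0 0 0 0 0;-1 0 0 0 0 0 0;-1 0 0 0 0 0 0;-1 0 0 0 0 0 0;-1 0 0 0 0 0 0")

```text
clock: 22.57
eef_pos: [597.9, -110.6, 4.7]
tool_rot: [-3.137, 0.002, 0.126]
force: [-1.5, 1.5, 5.4]
width: 29.7
gripper_force: 59.1
```

Request:
move_arm(targets="-1 0 0 -1 0 0 0;-1 0 0 -2 0 0 0;-1 0 0 -3 0 0 0;-1 0 0 -3 0 0 0;-1 0 0 -2.5 0 0 0")

```text
clock: 22.98
eef_pos: [598.1, -111.8, 121.2]
tool_rot: [-3.138, 0.002, 0.126]
force: [1.0, -0.6, -1.2]
width: 29.7
gripper_force: 59.4
```

```bash
python3 -c "
from h import *
from cell import *
s=read_state();print(s['eef_pos'],s['width'],s['gripper_force'],s['force'],go((*P['44'],100)))"
```

```text
[ 598.0627586  -111.75794049  121.17231294] 29.656914695923923 59.3518855527509 [ 0.9600086  -0.57155137 -1.18488063] [-12.03 -29.3    2.26]
```

Request:
move_arm(targets="-1 -0.8 -2 0 0 0 0;-1 -1.3 -3.2 0 0 0 0;-1 -1.3 -3.2 0 0 0 0;-1 -1.3 -3.2 0 0 0 0;-1 -1.3 -3.2 0 0 0 0")

```text
clock: 23.4
eef_pos: [518.9, 29.0, 120.4]
tool_rot: [-3.137, 0.003, 0.125]
force: [1.2, 0.7, -1.7]
width: 29.5
gripper_force: 59.4
```

Request:
move_arm(targets="-1 -1.3 -3.2 0 0 0 0;-1 -1.3 -3.2 0 0 0 0;-1 -1.3 -3.2 0 0 0 0;-1 -1.2 -2.8 0 0 0 0;-1 -0.8 -2.1 0 0 0 0")

```text
clock: 23.82
eef_pos: [440.9, 166.9, 121.0]
tool_rot: [-3.136, 0.004, 0.128]
force: [0.7, -0.2, -1.1]
width: 29.7
gripper_force: 59.4
```

Request:
move_arm(targets="-1 0 0 0 0 0 0;-1 0 0 1 0 0 0;-1 0 0 2 0 0 0;-1 0 0 1 0 0 0;-1 0 0 0 0 0 0")

```text
clock: 24.23
eef_pos: [442.2, 162.9, 79.1]
tool_rot: [-3.138, 0.006, 0.124]
force: [-0.2, 0.5, -1.8]
width: 29.6
gripper_force: 59.5
```

```bash
python3 -c "
from h import *
from cell import *
s=read_state();print(s['eef_pos'],s['tool_rot'],s['qpos'].round(2),s['width'],s['force'],go((P['44'][0]+1,P['44'][1],24.7)))"
```

```text
[442.20988408 162.92853499  79.08502063] [-3.13829906  0.00598073  0.12399277] [-0.79  0.72  0.58  2.14 -0.82  0.52 -1.02] 29.58797809445038 [-0.15215691  0.45070852 -1.78887237] [ 0.11 -0.07  5.44]
```

Request:
move_arm(targets="-1 0 -0.05 1.4 0 0 0;-1 0 0 1.6 0 0 0;-1 0 0 1.4 0 0 0;-1 0 0 0.6 0 0 0;-1 0 0 0.1 0 0 0")

```text
clock: 24.65
eef_pos: [442.8, 164.2, 29.2]
tool_rot: [-3.137, 0.004, 0.124]
force: [-0.1, -0.4, -1.7]
width: 29.3
gripper_force: 59.5
```

Request:
move_arm(targets="-1 0 0 0 0 0 0;-1 0 0 0 0 0 0;-1 0 0 0 0 0 0")

```text
clock: 24.9
eef_pos: [443.4, 165.3, 30.6]
tool_rot: [-3.137, 0.001, 0.126]
force: [-0.8, -0.1, -1.2]
width: 29.4
gripper_force: 59.5
```

Request:
move_arm(targets="-1 0 0.15 0.2 0 0 0;-1 0 0 0.2 0 0 0;-1 0 0 0.1 0 0 0;-1 0 0 0 0 0 0;-1 0 0 0 0 0 0")

```text
clock: 25.32
eef_pos: [442.9, 163.9, 24.9]
tool_rot: [-3.137, 0.003, 0.126]
force: [1.1, 0.2, -1.0]
width: 29.2
gripper_force: 59.5
```

Request:
move_arm(targets="-1 0 0 0.1 0 0 0;-1 0 0 0 0 0 0;-1 0 0 0 0 0 0")

```text
clock: 25.57
eef_pos: [443.0, 163.9, 24.6]
tool_rot: [-3.136, 0.002, 0.126]
force: [-0.8, -0.8, 7.3]
width: 29.8
gripper_force: 60.6
```

Contact on the pad. I'll release, rise clear and check everything.

Request:
move_arm(targets="0.2 0 0 0 0 0 0;1 0 0 0 0 0 0;1 0 0 0 0 0 0;1 0 0 0 0 0 0;1 0 0 0 0 0 0")

```text
clock: 25.98
eef_pos: [443.0, 163.8, 23.8]
tool_rot: [-3.137, 0.003, 0.126]
force: [0.0, -0.3, -0.2]
width: 85.2
gripper_force: 0.0
```

Request:
move_arm(targets="1 0 0 -2 0 0 0;1 0 0 -3 0 0 0;1 0 0 -3 0 0 0;1 0 0 -3 0 0 0;1 0 0 -2 0 0 0")

```text
clock: 26.4
eef_pos: [443.9, 163.1, 156.1]
tool_rot: [-3.137, 0.001, 0.126]
force: [1.1, 0.3, -0.0]
width: 85.5
gripper_force: 0.0
```

Request:
move_arm(targets="1 0 3 0 0 0 0;1 0 3 0 0 0 0;1 0 3 0 0 0 0;1 0 2 0 0 0 0;1 0 0 0 0 0 0")

```text
clock: 26.82
eef_pos: [457.9, 49.3, 154.0]
tool_rot: [-3.14, 0.001, 0.119]
force: [0.1, -0.7, -0.6]
width: 85.3
gripper_force: 0.0
```

```bash
python3 -c "
from h import *
from cell import *
a=cams.get_image('side')['color'][:,:,::-1]
c=cv2.resize(a[110:315,110:365],(746,600),interpolation=cv2.INTER_CUBIC)
cv2.imwrite('pics/fin.png',c)"
```

```text
(no output)
```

View pics/fin.png

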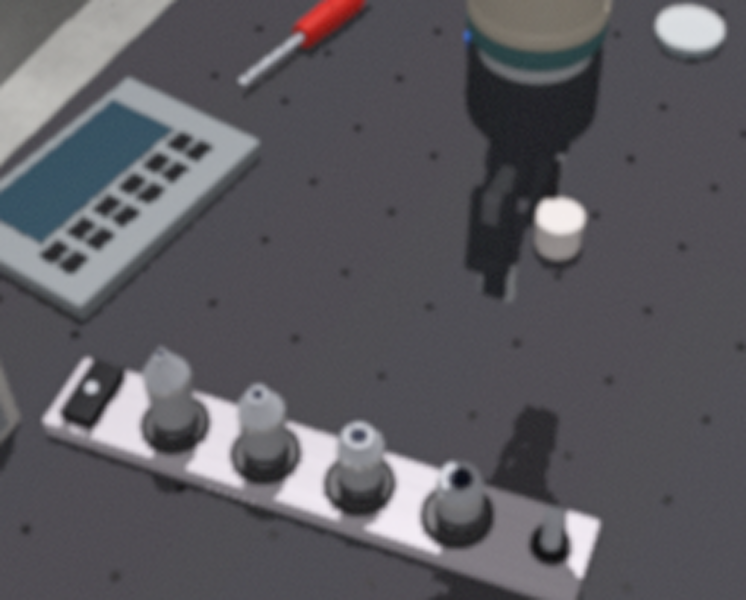

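The order is right and all four stand upright, with the tips at (163,350), (259,394), (359,435) and (461,478). The vial's blue cap shows at its old place behind the arm. I'll check the centring by number.

```bash
python3 -c "
from h import *
from cell import *
d=cams.get_image('side')
for k,p in {'80':(163,350),'68':(259,394),'56':(359,435),'44':(461,478)}.items():
    print(k,(ray(d,(p[0]/2.926+110-.3,p[1]/2.926+110-.3),20+int(k))-P[k]).round(1))"
```

```text
80 [-2.  -2.5]
68 [-2.1 -0.1]
56 [-1.7 -0.9]
44 [-1.9 -1. ]
```

All four are within about 3 mm of the pad centres, so I'll hand in.

```bash
python3 -c "
from cell import order
print(order.finish_job())"
```

```text
the job is handed in; nothing more can be done
None
```

The four objectives stand upright on the rail pads in order of height, 44, 56, 68 and 80 mm going away from the post, each within about 3 mm of its pad's centre; the vial was left untouched, and the job is handed in.

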